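# Pack up the bearings and tie-rod ends

## Task

Pack away the steering parts left out in the middle of the table between the bearing case and the carton: every needle-roller bearing goes in the case, whose release tab you press down while sliding the cover, both to open it and to bring it fully home again, where the tab snaps up. Every tie-rod end goes in the carton, which you close by folding down both short flaps first, while both long flaps still stand, and then the long flaps flat on top. Leave all other parts, and the stock along the table's edges, where they lie.

Things in the scene. Friction and masses are not known exactly. Their poses are not given: they have to be found in the camera images.
- case: Bearing case, fixed, grey plastic, 205 mm long (x -105 to 100), 150 wide (y), 58 high. Origin: centre of underside; x: the way the cover opens, roughly away from the robot. Floor 5 mm, side walls 6 mm thick. Cover at z 50 to 53.5 under rail lips (122 mm between them). Fully open, the case is clear from above from x = -80 to +70. The tab's tongue sweeps at z = 38 when slid pressed: do not pile bearings.
- keeper (a point): Middle of the fixed keeper bar that crosses the near end of the case, on its top: case x = -82.5 mm, z = 58 mm. The bar is 5 mm thick (x) and 5.5 mm high. The tab's hook catches behind it (on the -x side).
- cover (a joint): Sliding aluminium cover of the case: 0 = fully shut, 0.150 m = fully open, along the case's +x; about 1 N of friction. Shut, it is locked by the tab's hook behind the keeper bar and cannot be opened unless the tab is held down over the first 15 mm.
- tab (a joint): Spring release tab in a notch at the near end of the cover: m pressed down, 0 = up, 0.006 = fully down; 2 N to start, 6 N at the bottom. The hook is free of the keeper from 3.5 mm on. The same when shutting: from 15 mm open to home hold it down so that the hook passes under the keeper (pushed hard on the rib with the tab up, it jams there). It springs up to 0 behind the keeper only with the cover within 2 mm of home.
- tab_rib (a point): Foot of the grip rib, middle of the tab's upper face; moves with cover and tab, axes as the case's. Shut and up: case x = -50, y = 0, z = 60 mm. The face is black plastic, 56 mm (x) by 40 (y); the rib across its middle is 10 mm thick (x), 36 wide (y), 13 high: pinch it, or push it from either side. Fully pressed the face is still just above the cover.
- carton: Shipping carton, fixed, brown cardboard, outside 140 mm (x) by 200 mm (y), walls and floor 4 mm thick, 70 mm high to the rim. Origin: centre of its underside. Four flaps stand open around the rim. Two tie-rod ends fit side by side, each lying along x.
- long_far (a joint): Long flap on the +x side of the carton, 198 mm wide (y), 69 deep, crease along y at x = +70, z = 74.5 mm (carton's axes); 3 mm board. Angle in rad: 0 = folded flat over the carton, 1.57 = upright, more = leaning outwards (to 2.4). Stiff crease: it stays where it is left and folds with about 0.5 N at its edge.
- long_near (a joint): Long flap on the -x side of the carton, 198 mm wide (y), 69 deep, crease along y at x = -70, z = 74.5 mm (carton's axes); 3 mm board. Angle in rad: 0 = folded flat over the carton, 1.57 = upright, more = leaning outwards (to 2.4). Stiff crease: it stays where it is left and folds with about 0.5 N at its edge.
- short_left (a joint): Short flap on the +y side of the carton, 136 mm wide (x), 66 deep, crease along x at y = +100, z = 71 mm (carton's axes); 3 mm board. Angle in rad: 0 = folded flat over the carton, 1.57 = upright, more = leaning outwards (to 2.4). Stiff crease: it stays where it is left and folds with about 0.5 N at its edge.
- short_right (a joint): Short flap on the -y side of the carton, 136 mm wide (x), 66 deep, crease along x at y = -100, z = 71 mm (carton's axes); 3 mm board. Angle in rad: 0 = folded flat over the carton, 1.57 = upright, more = leaning outwards (to 2.4). Stiff crease: it stays where it is left and folds with about 0.5 N at its edge.
- bearing0: Needle-roller bearing: bright steel, outside diameter 32 mm, 26 mm long, 100 g, with an inner ring of 14 mm bore; stands on end on the table at the start. Origin: centre of its underside; z: its axis. 2 or 3 bearings are there (None: absent).
- bearing1: Needle-roller bearing: bright steel, outside diameter 32 mm, 26 mm long, 100 g, with an inner ring of 14 mm bore; stands on end on the table at the start. Origin: centre of its underside; z: its axis. 2 or 3 bearings are there (None: absent).
- bearing2: Needle-roller bearing: bright steel, outside diameter 32 mm, 26 mm long, 100 g, with an inner ring of 14 mm bore; stands on end on the table at the start. Origin: centre of its underside; z: its axis. 2 or 3 bearings are there (None: absent).
- rod0: Tie-rod end, dark forged steel, about 0.3 kg: ball housing (36 mm diameter, 30 mm high, centre at x = -30 mm) with a stud and nut up to z = 56, and a round shank of 18 mm diameter, axis at z = 9, from the housing to its free end at x = +55. Origin: under the shank, near the centre of mass, 12 mm past the housing; x: along the shank; z: up. Grip across the shank. 1 or 2 are there (None: absent).
- rod1: Tie-rod end, dark forged steel, about 0.3 kg: ball housing (36 mm diameter, 30 mm high, centre at x = -30 mm) with a stud and nut up to z = 56, and a round shank of 18 mm diameter, axis at z = 9, from the housing to its free end at x = +55. Origin: under the shank, near the centre of mass, 12 mm past the housing; x: along the shank; z: up. Grip across the shank. 1 or 2 are there (None: absent).
- washer: Flat thrust washer, steel, 60 mm diameter, 4 mm thick, loose; not part of the job.
- bush: Flanged brass bush, 48 mm over the flange, 34 mm high, loose, standing beyond the parts on the right; not part of the job.
- spanner: Spanner 200 mm long lying on the table beyond the parts; not part of the job.
- seal: Black oil seal, 76 mm diameter, 10 mm thick, loose, at the far right; not part of the job.
- yoke: Steel clevis yoke 50 x 40 x 34 mm, loose, at the far left; not part of the job.
There are look-alikes about, which are no part of the job. Leave any red look-alike of the bearing0 alone. Leave any pink look-alike of the bearing1 alone.

How it is judged (in metres and radians):
On the way:
1. both short flaps lie folded down while both long flaps still stand open (value of joint each of short_left, short_right below 0.3 rad and value of joint each of long_far, long_near above 0.9 rad), for 0.2 s.
At the end, for the whole second after the job is handed in: Every bearing at rest inside the case (its origin under 40 mm above the case's underside), cover shut within 3.5 mm, tab up within 2 mm; every tie-rod end at rest inside the carton (its origin between the walls, under 60 mm), all four flaps within 0.17 rad of flat (x of bearing0 in the frame of case between -0.1 and 0.095 m and y of bearing0 in the frame of case between -0.069 and 0.069 m and z of bearing0 in the frame of case between 0.002 and 0.04 m and linear speed of each of bearing0, bearing1, bearing2, rod0, rod1 below 0.03 m/s and x of bearing1 in the frame of case between -0.1 and 0.095 m and y of bearing1 in the frame of case between -0.069 and 0.069 m and z of bearing1 in the frame of case between 0.002 and 0.04 m and x of bearing2 in the frame of case between -0.1 and 0.095 m and y of bearing2 in the frame of case between -0.069 and 0.069 m and z of bearing2 in the frame of case between 0.002 and 0.04 m and x of rod0 in the frame of carton between -0.066 and 0.066 m and y of rod0 in the frame of carton between -0.096 and 0.096 m and z of rod0 in the frame of carton between 0.001 and 0.06 m and x of rod1 in the frame of carton between -0.066 and 0.066 m and y of rod1 in the frame of carton between -0.096 and 0.096 m and z of rod1 in the frame of carton between 0.001 and 0.06 m and value of joint cover below 0.0035 m and value of joint tab below 0.002 m and value of joint each of short_left, short_right, long_far, long_near below 0.17 rad); the robot touches nothing.
It fails at once if a part that is not in the job is shoved more than 6 cm from its place (distance of any of washer, bush, spanner, seal, yoke from where it was at the start of the episode above 0.06 m).
Of bearing0, bearing1, bearing2 only 2 to 3 are there at a start; the rules pass over those that are not, and their reading is None.
Of rod0, rod1 only 1 to 2 are there at a start; the rules pass over those that are not, and their reading is None.
At some moment in a run one of bearing0, bearing1, bearing2, rod0, rod1 may be knocked a few centimetres aside while the robot is not near it.
Once in a run the grip may slacken for a moment while it holds something.
It also fails if it takes over 210 s, if anything falls off the work surface, if the arm or the gripper's body presses on something with over 40 N, if the wrist force passes 120 N, or if a joint passes its speed limit or range.

## Robot

A 6-joint arm with a two-finger parallel gripper is mounted at the origin on the work surface. World frame = base frame: x ahead of the robot, y to its left, z up, the work surface at z = 0. Lengths are in mm, angles in rad, forces in N, time in s.
With the tool pointing down it reaches from about 350 to 975 mm from the base axis. Payload 17.4 kg.
Tool frame: the origin (TCP) lies midway between the tips of the shut fingers; the grasp point (between the pads) lies 19 mm behind it (ctrl.grasp_offset is the distance from the TCP to the grasp point, in mm); z points along the fingers, y is the direction in which the jaws open and shut (so a half turn about z gives the same grasp; the last joint's range is limited). The gripper opens to 85 mm and grips with 20 to 120 N. Pads are 22 mm wide; open, the fingers measure 114 mm over their backs; the gripper's body (76 mm by 85 mm) begins 54 mm behind the grasp point. The pads swing forward as they close: fully open they stand 13 mm farther back than shut.
Start: joints at [1.21, 0.116, 1.442, -0, 1.584, -0.038], TCP at [214.134, 640.14, 231.303] pointing down, gripper open.
Joint ranges: [-2.83, 2.83], [-0.83, 2.19], [0.07, 2.5], [-1.14, 4.28], [0.01, 3], [-2.97, 2.97]. Speed limits (rad/s): [1.89, 1.89, 2.22, 3.14, 3.14, 3.14].

## Interface

Orientations are given as a 3x3 rotation matrix whose columns are the frame's x, y, z axes.
In Python, from workcell import ctrl gives the robot as it stands.
- The arm moves only by the tool send_rows, never from a script. Its argument "moves" is a list of rows, each a list of 7 numbers: the turn, a rotation vector about the tool's x, y, z in degrees, then the shift along the tool's x, y, z in m, then the closure in counts, from 0 (fully open) to 255 (shut). A call has exactly 8 rows; each row is the pose to reach, as a shift and turn from the pose commanded when the call began, along the tool's axes at that moment; what a row does not reach only later rows make up. A row lasts 1/8 s, in which the tool goes at most 62.5 mm and 10.7 degrees, less where a joint would pass 70% of its speed; a pose out of reach is approached as far as the arm can. A call with a gripper value outside its range is refused whole. The fingers move at their own pace and stop on an object; "force" is the grip in N (left out, the last holds). Time passes only in rows, so rows that repeat a pose let the fingers close, or fill a call up. It gives the time, the measured TCP pose, the force and the opening at its end, in the units of the state.
- ctrl.read_state(): the state, without advancing time (a new reading comes with each control period).
- ctrl.capture(name): name is "scene" or "top" or "wrist"; returns the picture (420x560x3 uint8, blue, green, red); there is no depth.
- ctrl.get_calibration(name): a dict with "fx", "fy", "cx", "cy" (pixels), "T" (4x4, takes a point from camera to world coordinates). Camera axes: x right, y down, z forward; pixel columns grow to the right and rows downward; lengths in mm; the calibration is good to about 2 mm. A picture is of the moment at which its call begins: read the wrist's pose just before it. get_calibration takes no time and is no camera call; for the wrist camera it gives the pose at the moment of the call.
- ctrl.finish_job(): hands the job in, once; it reports no verdict.
Trained networks look in the newest picture that a camera, given by its name, has taken for a name from the list of things; names that differ only in an ending like _2 or _b are one class to them, and where a whole thing is asked for, a point or a joint stands for the part that bears it (a point fixed in the world has none). Each returns a list of dicts, best first, with "conf" (0 to 1); they miss things now and then, are a little off and sometimes report something else, mostly with a low value. They report only what shows in the picture. A call takes as long as a camera call. They do not tell look-alikes from the thing itself.
- ctrl.recognise(camera, query): "at" ([column, row] in pixels, amid what is visible of it).
- ctrl.trace(camera, query): "mask" (420x560 bool, what is visible of it) and "at" ([column, row] in pixels, amid what is visible of it).
The state is a dict: "time_s": time; "joints": joint angles; "joint_velocities": joint speeds; "tau": joint torques, N m; "position": TCP position; "orientation": TCP orientation; "ft_force": force on the tool from outside, world axes, zero at the start; "ft_torque": the same for the moment, N m; "grip_width": finger opening in mm.
Only numpy, scipy, OpenCV 4.12 (cv2) and the standard library are available. Lean on these libraries where they do the work, as an engineer would, in place of code of your own. Each camera call takes 0.05 s, during which the arm holds its last target. There are 200 camera calls.

## Working session

There is one attempt and no reset: what is moved stays moved. The work goes in short steps, Python scripts to look and compute and a tool call to move; the robot and the scene stay as the last step left them, time stands still between calls to the robot, and variables do not carry over. Pictures are saved under pics/ and viewed, about 12 in all and at most 16, crops included, and the job is handed in when it is done.

Besides the shell and the picture viewer there is one more tool, called after "Request:" as name(argument=value, ...), one argument or row to a line, values as JSON. send_rows: Moves the arm, as the interface text tells. Its arguments: {"type":"object","properties":{"moves":{"type":"array"},"force":{"type":"number"}},"required":["moves"]}

```bash
ls; mkdir -p pics; cat > h.py <<'E'
import numpy as np, cv2
from workcell import ctrl
def snap(c,name=None):
    T=ctrl.get_calibration(c); im=np.array(ctrl.capture(c))
    if name: cv2.imwrite(f'pics/{name}.png',im)
    return im,T
def world(cal,uv,z):
    T=np.array(cal['T']); d=T[:3,:3]@np.array([(uv[0]-cal['cx'])/cal['fx'],(uv[1]-cal['cy'])/cal['fy'],1])
    o=T[:3,3]; return o+d*(z-o[2])/d[2]
def pix(cal,p):
    T=np.linalg.inv(np.array(cal['T'])); q=T[:3,:3]@np.array(p,float)+T[:3,3]
    return [cal['fx']*q[0]/q[2]+cal['cx'],cal['fy']*q[1]/q[2]+cal['cy']]
def st():
    s=ctrl.read_state(); print('t',round(s['time_s'],2),'p',np.round(s['position'],1),'R',np.round(np.array(s['orientation']).ravel(),3),'F',np.round(s['ft_force'],1),'w',round(s['grip_width'],1)); return s
E
python3 - <<'E'
from h import *
st()
for c in('top','scene'):
    im,cal=snap(c,c+'0'); print(c,np.round(cal['T'],2).tolist(),cal['fx'])
    for q in('bearing0','rod0','case','carton','tab_rib','washer','bush'):
        print(q,[(np.round(d['at']).tolist(),round(d['conf'],2),np.round(world(cal,d['at'],0)[:2]).tolist()) for d in ctrl.recognise(c,q)])
E
```

```text
pics
t 0.0 p [214.1 640.  230.6] R [-0.948  0.317 -0.     0.317  0.948 -0.001  0.    -0.001 -1.   ] F [-0.3  0.4  0. ] w 85.3
top [[0.02, -0.98, 0.18, 415.26], [-1.0, -0.02, -0.0, -3.23], [0.01, -0.18, -0.98, 1016.81], [0.0, 0.0, 0.0, 1.0]] 403.55201899175415
bearing0 [([228.0, 182.0], 0.56, [658.0, 133.0]), ([239.0, 211.0], 0.49, [583.0, 103.0]), ([255.0, 235.0], 0.41, [523.0, 59.0]), ([262.0, 173.0], 0.41, [685.0, 48.0]), ([300.0, 171.0], 0.41, [692.0, -52.0])]
rod0 [([280.0, 277.0], 0.72, [420.0, -5.0])]
case [([401.0, 257.0], 0.91, [476.0, -307.0]), ([187.0, 144.0], 0.45, [759.0, 247.0])]
carton [([140.0, 240.0], 0.9, [503.0, 348.0]), ([405.0, 248.0], 0.59, [498.0, -319.0])]
tab_rib [([405.0, 278.0], 0.81, [424.0, -317.0]), ([404.0, 248.0], 0.61, [498.0, -315.0]), ([289.0, 241.0], 0.32, [511.0, -27.0])]
washer [([301.0, 248.0], 0.81, [492.0, -58.0])]
bush [([342.0, 163.0], 0.67, [718.0, -161.0])]
scene [[0.36, 0.48, -0.8, 1457.91], [0.93, -0.17, 0.32, -343.07], [0.01, -0.86, -0.51, 640.11], [0.0, 0.0, 0.0, 1.0]] 467.40034816366034
bearing0 [([191.0, 309.0], 0.66, [759.0, -258.0]), ([277.0, 264.0], 0.64, [683.0, -51.0]), ([321.0, 225.0], 0.58, [575.0, 108.0]), ([315.0, 248.0], 0.53, [657.0, 55.0]), ([336.0, 238.0], 0.52, [640.0, 118.0]), ([294.0, 213.0], 0.45, [495.0, 67.0])]
rod0 [([257.0, 201.0], 0.79, [403.0, -4.0])]
case [([153.0, 232.0], 0.98, [463.0, -290.0])]
carton [([367.0, 174.0], 0.78, [361.0, 363.0])]
tab_rib [([142.0, 207.0], 0.49, [330.0, -302.0])]
washer [([257.0, 224.0], 0.74, [516.0, -43.0]), ([356.0, 151.0], 0.64, [201.0, 412.0]), ([389.0, 171.0], 0.34, [367.0, 436.0])]
bush [([231.0, 281.0], 0.56, [704.0, -162.0])]
```

```bash
python3 - <<'E'
import cv2
a=cv2.imread('pics/top0.png');b=cv2.imread('pics/scene0.png')
cv2.imwrite('pics/top0b.png',cv2.resize(a[110:320,80:480],(800,420),interpolation=cv2.INTER_CUBIC))
E
```

```text
(no output)
```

View pics/top0b.png

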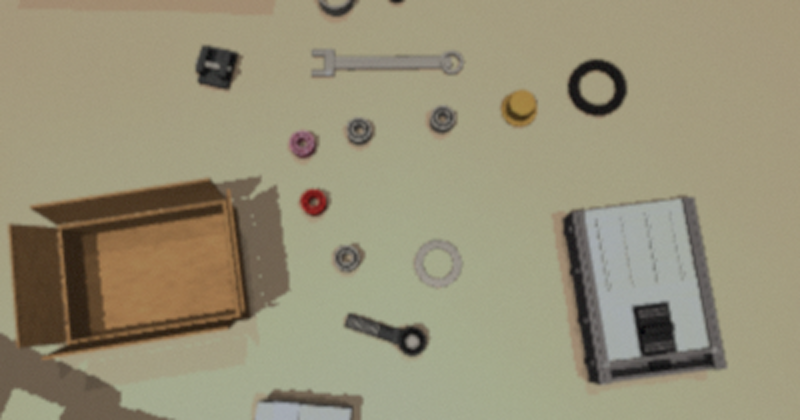

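View pics/scene0.png

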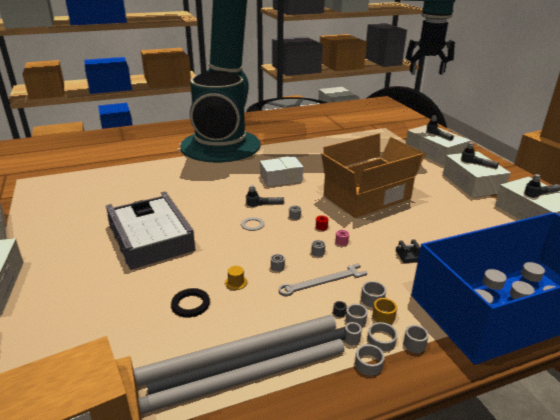

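The top view shows three steel bearings at (253,239), (259,175) and (301,169). The look-alikes are pink at (231,182) and red at (237,211), and both stay. There is one rod, with its housing at (285,280) and shank end at (254,270). The case is on the right and the carton on the left. Next I'll fit the case and carton poses.

```bash
cat >> h.py <<'E'
from scipy.optimize import minimize
def boxfit(cal,mask,L,W,H,x0,xo=0):
    L0=xo
    def proj(p):
        c,s=np.cos(p[2]),np.sin(p[2]); q=[]
        for x in(L0-L/2,L0+L/2):
            for y in(-W/2,W/2):
                for z in(0,H): q.append(pix(cal,[p[0]+c*x-s*y,p[1]+s*x+c*y,z]))
        return cv2.convexHull(np.float32(q))
    def f(p):
        p=[p[0],p[1],p[2]/100]
        h=proj(p); m=np.zeros((420*4,560*4),np.uint8); cv2.fillConvexPoly(m,np.int32(h*4+1.5),1)
        m=cv2.resize(m.astype(np.float32),(560,420),interpolation=cv2.INTER_AREA); k=mask.astype(np.float32)
        return 1-np.minimum(m,k).sum()/np.maximum(m,k).sum()
    r=minimize(f,[x0[0],x0[1],x0[2]*100],method='Nelder-Mead',options=dict(initial_simplex=[[x0[0],x0[1],x0[2]*100],[x0[0]+25,x0[1],x0[2]*100],[x0[0],x0[1]+25,x0[2]*100],[x0[0],x0[1],x0[2]*100+12]]))
    return r.x/[1,1,100],1-r.fun
E
python3 - <<'E'
from h import *
for c in('top','scene'):
    im,cal=snap(c)
    r=ctrl.trace(c,'case')[0]; print(c,'case',boxfit(cal,r['mask'],205,150,58,[490,-310,0.1],-2.5))
    for q in('case','carton','long_far','long_near','short_left','short_right'):
        for d in ctrl.trace(c,q)[:2]:
            m=d['mask'].astype(np.uint8); cs=max(cv2.findContours(m,0,2)[0],key=cv2.contourArea)
            print(q,round(d['conf'],2),m.sum(),cv2.approxPolyDP(cs,3,True)[:,0].tolist())
    if c=='top':
        def P(u,v,z): print((u,v),np.round(world(cal,(80+u/2,110+v/2),z),0))
        for u,v in((65,228),(228,203),(243,318),(72,340)):P(u,v,70)
        P(411,340,15);P(348,321,9)
        for u,v in((347,258),(359,131),(442,119)):P(u,v,26)
E
```

```text
top case (array([ 4.81246332e+02, -2.97649305e+02,  1.45458450e-01]), np.float64(0.9794502854347229))
case 0.83 5985 [[427, 209], [366, 216], [361, 220], [376, 301], [443, 293]]
case 0.57 474 [[375, 140], [366, 145], [364, 156], [371, 166], [381, 168], [390, 162], [393, 152], [386, 142]]
carton 0.93 8523 [[195, 208], [183, 199], [95, 213], [108, 223], [84, 223], [89, 283], [111, 282], [102, 288], [191, 275], [204, 269]]
carton 0.63 3923 [[419, 210], [374, 217], [379, 271], [385, 290], [409, 288], [406, 293], [410, 294], [415, 286], [434, 283]]
long_far 0.76 1068 [[190, 206], [181, 199], [96, 214], [109, 222], [189, 210]]
long_near 0.64 508 [[199, 270], [122, 281], [103, 289], [192, 275]]
short_left 0.92 1466 [[85, 223], [89, 282], [112, 281], [108, 225]]
short_right 0.61 125 [[195, 215], [201, 266]]
short_right 0.17 534 [[236, 136], [243, 139], [236, 148], [247, 148], [249, 144], [307, 147], [311, 143], [308, 136]]
(65, 228) [533. 392.  70.]
(228, 203) [568. 202.  70.]
(243, 318) [433. 176.  70.]
(72, 340) [404. 371.  70.]
(411, 340) [413. -19.  15.]
(348, 321) [434.  59.   9.]
(347,
[... 278 characters left out ...]
29]]
case 0.42 155 [[291, 205], [288, 215], [297, 218], [300, 209]]
carton 0.72 242 [[147, 200], [131, 205], [137, 216], [152, 211]]
carton 0.68 6080 [[424, 154], [390, 137], [381, 156], [371, 160], [379, 155], [378, 134], [325, 146], [321, 154], [323, 195], [353, 217], [407, 199]]
long_far 0.57 1358 [[421, 155], [364, 169], [358, 192], [415, 175]]
long_near 0.68 1151 [[379, 134], [325, 146], [323, 151], [342, 164], [379, 154]]
short_left 0.84 567 [[381, 156], [392, 161], [420, 152], [420, 162], [424, 154], [389, 138]]
short_right 0.87 680 [[322, 154], [324, 172], [354, 193], [354, 173]]
short_right 0.6 4610 [[165, 192], [120, 206], [105, 205], [109, 228], [130, 269], [194, 250], [192, 230]]
```

Request:
send_rows(
  moves=[
    [0,0,-2,-0.053,-0.065,-0.009,0],
    [0,0,-4,-0.106,-0.13,-0.018,0],
    [0,0,-7,-0.159,-0.195,-0.027,0],
    [0,0,-9,-0.212,-0.26,-0.036,0],
    [0,0,-12,-0.265,-0.325,-0.045,0],
    [0,0,-14,-0.318,-0.39,-0.054,0],
    [0,0,-16.5,-0.37,-0.455,-0.063,0],
    [0,0,-18.5,-0.423,-0.522,-0.07,0],
  ],
  force=60,
)

```text
time_s: 2.6
position: [389.4, 172.9, 284.7]
orientation: [[-1.0, -0.002, 0.001], [-0.002, 1.0, 0.0], [-0.001, 0.0, -1.0]]
ft_force: [2.1, 0.1, 0.2]
grip_width: 85.2
```

```bash
python3 - <<'E'
from h import *
s=st()
im,cal=snap('wrist','w1'); T=np.array(cal['T']); print(np.round(T,2).tolist(),cal['fx'])
E
```

```text
t 2.6 p [389.4 172.9 284.7] R [-1.    -0.002  0.001 -0.002  1.     0.    -0.001  0.    -1.   ] F [2.1 0.1 0.2] w 85.2
[[-0.0, 0.96, 0.29, 314.77], [1.0, 0.0, 0.0, 173.57], [0.0, 0.29, -0.96, 426.95], [0.0, 0.0, 0.0, 1.0]] 300.3533820287892
```

View pics/w1.png

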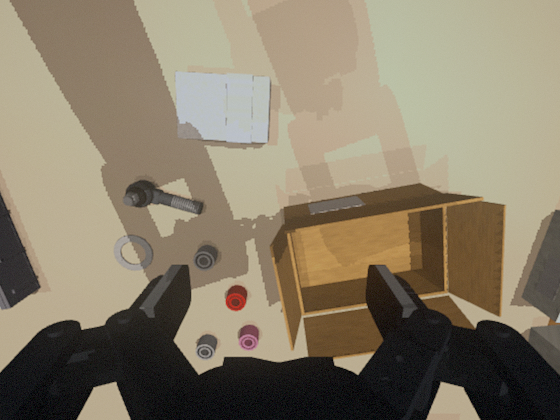

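```bash
python3 - <<'E'
from h import *
im,cal=snap('wrist')
for q,z in(('bearing0',26),('rod0',15)):
  for d in ctrl.trace('wrist',q):
    m=d['mask'].astype(np.uint8);n,l,s_,c=cv2.connectedComponentsWithStats(m)
    ys,xs=np.nonzero(m); hsv=cv2.cvtColor(im,cv2.COLOR_BGR2HSV)[ys,xs].mean(0)
    (cx,cy),(w,h),ang=cv2.minAreaRect(np.column_stack([xs,ys]).astype(np.float32))
    print(q,round(d['conf'],2),np.round(d['at']),np.round(world(cal,(xs.mean(),ys.mean()),z if q!='bearing0' else 15)[:2]),m.sum(),np.round(hsv),round(w),round(h),round(ang))
for q in('long_far','long_near','short_left','short_right'):
    for d in ctrl.trace('wrist',q)[:1]:
        m=d['mask'].astype(np.uint8); cs=max(cv2.findContours(m,0,2)[0],key=cv2.contourArea)
        print(q,round(d['conf'],2),m.sum(),cv2.approxPolyDP(cs,3,True)[:,0].tolist())
E
```

```text
bearing0 0.88 [239. 297.] [584. 109.] 476 [  5. 166. 143.] 26 21 90
bearing0 0.86 [210. 344.] [677.  55.] 401 [ 15.  25. 108.] 19 24 14
bearing0 0.65 [210. 256.] [514.  65.] 450 [16. 36. 89.] 21 25 27
bearing0 0.61 [254. 334.] [658. 127.] 431 [160.  91. 144.] 25 19 90
rod0 0.95 [157. 199.] [421.   5.] 1378 [17. 37. 88.] 80 28 7
rod0 0.58 [ 14. 265.] [ 518. -230.] 3198 [85. 21. 62.] 128 45 90
rod0 0.5 [210. 348.] [677.  55.] 429 [ 15.  26. 110.] 19 26 14
long_far 0.66 4062 [[368, 307], [311, 315], [314, 354], [335, 358], [373, 352], [381, 337]]
long_near 0.77 2401 [[490, 195], [448, 191], [291, 219], [291, 230]]
short_left 0.87 5956 [[455, 203], [454, 289], [505, 314], [512, 203], [486, 198]]
short_right 0.97 1757 [[288, 223], [276, 247], [298, 347], [306, 311]]
```

The wrist view shows the rod with its housing at (140,193) and shank end at (202,208), and the carton with all four flaps standing outwards. Bearings are at (205,257) and (207,346). The red one at (236,298) and the pink one at (249,337) stay.

```bash
cat >> h.py <<'E'
def plan(xyz,a=None,s=None):
    s=s or ctrl.read_state(); R=np.array(s['orientation']); p=np.array(s['position'])
    a0=np.degrees(np.arctan2(R[1,0],R[0,0])); d=R.T@(np.array(xyz)-p)
    t=0 if a is None else (a0-a+180)%360-180
    print('plan turn z %.1f shift %s a0 %.1f'%(t,np.round(d/1000,4).tolist(),a0))
E
python3 - <<'E'
from h import *
cal=ctrl.get_calibration('wrist')
a,b=world(cal,(202,208),9),world(cal,(158,196),9); print(a,b,np.degrees(np.arctan2(*(a-b)[1::-1])))
plan((424,20,160),75)
E
```

```text
[436.29577724  67.11898062   9.        ] [418.46839806   5.56183736   9.        ] 73.84861396724679
plan turn z 105.1 shift [-0.0349, -0.1559, 0.1239] a0 -179.9
```

Request:
send_rows(
  moves=[
    [0,0,10,-0.004,-0.02,0.015,0],
    [0,0,20,-0.009,-0.04,0.03,0],
    [0,0,30,-0.013,-0.06,0.045,0],
    [0,0,40,-0.018,-0.08,0.06,0],
    [0,0,50,-0.022,-0.1,0.075,0],
    [0,0,60,-0.026,-0.12,0.09,0],
    [0,0,70,-0.03,-0.135,0.105,0],
    [0,0,80,-0.035,-0.15,0.124,0],
  ],
)

```text
time_s: 4.0
position: [424.4, 25.4, 159.7]
orientation: [[-0.17, 0.985, 0.0], [0.985, 0.17, 0.0], [0.0, 0.0, -1.0]]
ft_force: [0.6, 0.6, -0.3]
grip_width: 85.7
```

Request:
send_rows(
  moves=[
    [0,0,10,0,0,0,0],
    [0,0,20,0,0,0,0],
    [0,0,25,0,0,0,0],
    [0,0,25,0,0,0,0],
    [0,0,25,0,0,0,0],
    [0,0,25,0,0,0,0],
    [0,0,25,0,0,0,0],
    [0,0,25,0,0,0,0],
  ],
)

```text
time_s: 5.0
position: [424.2, 24.8, 160.1]
orientation: [[0.259, 0.966, -0.0], [0.966, -0.259, 0.0], [0.0, -0.0, -1.0]]
ft_force: [0.1, -0.9, -0.2]
grip_width: 85.4
```

```bash
python3 - <<'E'
from h import *
s=st()
im,cal=snap('wrist','w2')
d=ctrl.trace('wrist','rod0')[0]; m=d['mask'].astype(np.uint8); print(d['conf'],d['at'],m.sum())
for z in (9,):
    u=pix(cal,[s['position'][0],s['position'][1],z]); print('tcp px',u)
im=im.copy(); cv2.drawContours(im,cv2.findContours(m,0,2)[0],-1,(0,255,0),1)
cv2.circle(im,tuple(int(v) for v in u),3,(0,0,255),-1); cv2.imwrite('pics/w2b.png',im)
E
```

```text
t 5.0 p [424.2  24.8 160.1] R [ 0.259  0.966 -0.     0.966 -0.259  0.     0.    -0.    -1.   ] F [ 0.1 -0.9 -0.2] w 85.4
0.6 [280.4, 226.7] 2360
tcp px [np.float64(277.94861173248523), np.float64(198.89336329579805)]
```

View pics/w2b.png

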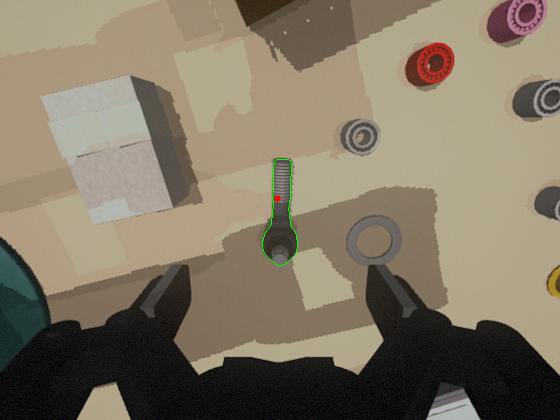

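Request:
send_rows(
  moves=[
    [0,0,0,-0.006,0.003,0.04,100],
    [0,0,0,-0.006,0.003,0.08,100],
    [0,0,0,-0.006,0.003,0.12,100],
    [0,0,0,-0.006,0.003,0.145,100],
    [0,0,0,-0.006,0.003,0.156,100],
    [0,0,0,-0.006,0.003,0.156,255],
    [0,0,0,-0.006,0.003,0.156,255],
    [0,0,0,-0.006,0.003,0.156,255],
  ],
  force=100,
)

```text
time_s: 6.1
position: [426.4, 18.2, 5.7]
orientation: [[0.259, 0.966, 0.002], [0.966, -0.259, -0.0], [0.0, 0.002, -1.0]]
ft_force: [-2.9, -0.2, 5.3]
grip_width: 14.3
```

Request:
send_rows(
  moves=[
    [0,0,0,0,0,0,255],
    [0,0,0,0,0,0,255],
    [0,0,0,0,0,0,255],
    [0,0,0,0,0,-0.04,255],
    [0,0,0,0,0,-0.09,255],
    [0,0,0,0,0,-0.14,255],
    [0,0,0,0,0,-0.19,255],
    [0,0,0,0,0,-0.22,255],
  ],
)

```text
time_s: 7.1
position: [425.8, 18.2, 227.7]
orientation: [[0.259, 0.966, 0.004], [0.966, -0.259, -0.0], [0.001, 0.004, -1.0]]
ft_force: [0.8, 0.1, -3.0]
grip_width: 14.1
```

```bash
python3 - <<'E'
from h import *
s=st()
c,s_=np.cos(.168),np.sin(.168)
plan((484.5+3*c,285+3*s_,222),9.6)
E
```

```text
t 7.1 p [425.8  18.2 227.7] R [ 0.259  0.966  0.004  0.966 -0.259 -0.     0.001  0.004 -1.   ] F [ 0.8  0.1 -3. ] w 14.1
plan turn z 65.4 shift [0.2741, -0.0096, 0.0059] a0 75.0
```

Request:
send_rows(
  moves=[
    [0,0,9,0.035,-0.001,0.0,255],
    [0,0,18,0.07,-0.002,0.0,255],
    [0,0,27,0.105,-0.004,0.0,255],
    [0,0,36,0.14,-0.005,0.0,255],
    [0,0,45,0.175,-0.006,0.0,255],
    [0,0,54,0.21,-0.007,0.0,255],
    [0,0,62,0.245,-0.009,0.0,255],
    [0,0,65.4,0.274,-0.0096,0.005,255],
  ],
)

```text
time_s: 8.1
position: [487.4, 286.8, 220.2]
orientation: [[0.986, 0.164, 0.001], [0.164, -0.986, 0.001], [0.001, -0.0, -1.0]]
ft_force: [0.2, -0.3, -2.6]
grip_width: 13.9
```

```bash
python3 - <<'E'
from h import *
s=st()
im,cal=snap('wrist','w3')
def W(p): # carton->world
    c,s=np.cos(.168),np.sin(.168); return [484.5+c*p[0]-s*p[1],285+s*p[0]+c*p[1],p[2]]
im=im.copy()
for z,dx,dy in((70,70,100),):
    q=np.int32([pix(cal,W((a*dx,b*dy,z))) for a,b in((1,1),(1,-1),(-1,-1),(-1,1))]); cv2.polylines(im,[q],True,(0,0,255),1)
cv2.imwrite('pics/w3b.png',im)
E
```

```text
t 8.1 p [487.4 286.8 220.2] R [ 0.986  0.164  0.001  0.164 -0.986  0.001  0.001 -0.    -1.   ] F [ 0.2 -0.3 -2.6] w 13.9
```

View pics/w3b.png

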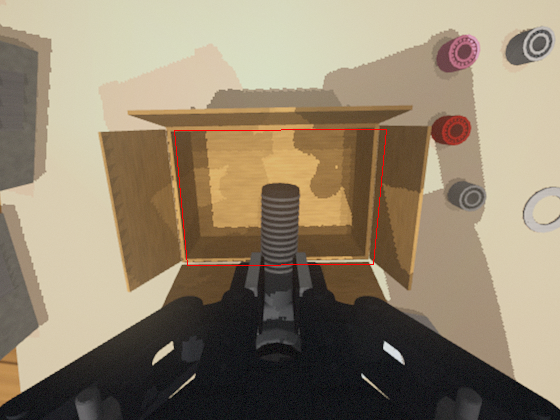

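Request:
send_rows(
  moves=[
    [0,0,0,0,0,0.05,255],
    [0,0,0,0,0,0.1,255],
    [0,0,0,0,0,0.15,255],
    [0,0,0,0,0,0.175,255],
    [0,0,0,0,0,0.19,255],
    [0,0,0,0,0,0.195,255],
    [0,0,0,0,0,0.2,255],
    [0,0,0,0,0,0.2,255],
  ],
)

```text
time_s: 9.15
position: [487.4, 285.5, 19.7]
orientation: [[0.986, 0.167, 0.001], [0.167, -0.986, 0.0], [0.001, -0.0, -1.0]]
ft_force: [-0.2, 1.2, -2.2]
grip_width: 13.7
```

Request:
send_rows(
  moves=[
    [0,0,0,0,0,0.004,255],
    [0,0,0,0,0,0.006,255],
    [0,0,0,0,0,0.007,255],
    [0,0,0,0,0,0.007,130],
    [0,0,0,0,0,0.007,130],
    [0,0,0,0,0,0.007,130],
    [0,0,0,0,0,-0.04,130],
    [0,0,0,0,0,-0.08,130],
  ],
)

```text
time_s: 10.15
position: [487.1, 285.4, 100.5]
orientation: [[0.986, 0.167, -0.0], [0.167, -0.986, 0.0], [-0.0, -0.0, -1.0]]
ft_force: [0.1, 0.5, -0.4]
grip_width: 41.5
```

Request:
send_rows(
  moves=[
    [0,0,0,0,0,-0.05,130],
    [0,0,0,0,0,-0.11,200],
    [0,0,0,0,0,-0.15,255],
    [0,0,0,0,0,-0.15,255],
    [0,0,0,0,0,-0.15,255],
    [0,0,0,0,0,-0.15,255],
    [0,0,0,0,0,-0.15,255],
    [0,0,0,0,0,-0.15,255],
  ],
)

```text
time_s: 11.15
position: [487.1, 285.3, 248.6]
orientation: [[0.986, 0.167, -0.001], [0.167, -0.986, -0.0], [-0.001, 0.0, -1.0]]
ft_force: [-0.0, -0.6, 0.5]
grip_width: 0.2
```

```bash
python3 - <<'E'
from h import *
s=st()
im,cal=snap('wrist','w4')
print(cal['T'])
E
```

```text
t 11.15 p [487.1 285.3 248.6] R [ 0.986  0.167 -0.001  0.167 -0.986 -0.    -0.001  0.    -1.   ] F [-0.  -0.6  0.5] w 0.2
[[ 1.65790727e-01 -9.43596151e-01 -2.86600311e-01  5.60506673e+02]
 [-9.86160798e-01 -1.58800305e-01 -4.76376291e-02  2.98635749e+02]
 [-5.61533201e-04  2.90531869e-01 -9.56865151e-01  3.90945863e+02]
 [ 0.00000000e+00  0.00000000e+00  0.00000000e+00  1.00000000e+00]]
```

View pics/w4.png

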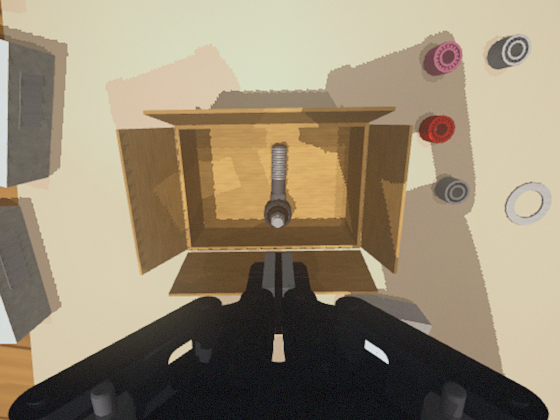

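The rod lies flat, along x, inside the carton. Flap edges are at left (118,130)-(141,272), right (411,125)-(396,272), far (145,111)-(395,107) and near (170,294)-(378,291).

```bash
python3 - <<'E'
from h import *
from scipy.optimize import least_squares
cal=ctrl.get_calibration('wrist')
obs={'sl':[(118,130),(141,272)],'sr':[(411,125),(396,272)],'lf':[(145,111),(395,107)],'ln':[(170,294),(378,291)]}
rim=[((66,96,70),(187,130)),((66,-96,70),(364,126)),((-66,96,70),(192,247)),((-66,-96,70),(358,245))]
def model(p):
    x,y,t=p[:3]*[100,100,1]; c,s=np.cos(t),np.sin(t); W=lambda q:[x+c*q[0]-s*q[1],y+s*q[0]+c*q[1],q[2]]
    r=[]
    for q,o in rim: r+=list(np.array(pix(cal,W(q)))-o)
    sl,sr,lf,ln=p[3:]
    pts={'sl':[(68,100+66*-np.cos(sl),71+66*np.sin(sl)),(-68,100-66*np.cos(sl),71+66*np.sin(sl))],
     'sr':[(68,-100+66*np.cos(sr),71+66*np.sin(sr)),(-68,-100+66*np.cos(sr),71+66*np.sin(sr))],
     'lf':[(70-69*np.cos(lf),99,74.5+69*np.sin(lf)),(70-69*np.cos(lf),-99,74.5+69*np.sin(lf))],
     'ln':[(-70+69*np.cos(ln),99,74.5+69*np.sin(ln)),(-70+69*np.cos(ln),-99,74.5+69*np.sin(ln))]}
    for k in pts:
        for q,o in zip(pts[k],obs[k]): r+=list(np.array(pix(cal,W(q)))-o)
    return np.array(r)
r=least_squares(model,[4.845,2.85,.168,1.8,1.8,1.8,1.8]); print(r.x,np.round(r.fun,1))
E
```

```text
[4.8823586  2.91066226 0.18116654 2.0325968  1.79534888 1.73705549
 1.75110225] [-7.2 -1.1  2.3  0.1  0.3  0.1  0.2 -0.1 -0.7 -1.1  0.1  2.4  0.8 -0.4
 -0.7  1.8 -0.2  0.   2.5  0.1 -0.2  0.   1.9  0.4]
```

Request:
send_rows(
  moves=[
    [0,0,0,0,-0.06,0,255],
    [0,0,0,0,-0.12,0,255],
    [0,0,0,0,-0.168,0,255],
    [0,0,0,0,-0.168,0.05,255],
    [0,0,0,0,-0.168,0.1,255],
    [0,0,0,0,-0.168,0.144,255],
    [0,0,0,0,-0.15,0.144,255],
    [0,0,0,0,-0.128,0.144,255],
  ],
)

```text
time_s: 12.2
position: [466.5, 410.8, 107.0]
orientation: [[0.986, 0.167, 0.001], [0.167, -0.986, 0.001], [0.001, -0.001, -1.0]]
ft_force: [-0.4, 0.5, 1.5]
grip_width: -0.1
```

Request:
send_rows(
  moves=[
    [0,0,0,0,0.02,0,255],
    [0,0,0,0,0.033,0,255],
    [0,0,0,0,0.045,0.005,255],
    [0,0,0,0,0.053,0.011,255],
    [0,0,0,0,0.06,0.017,255],
    [0,0,0,0,0.065,0.024,255],
    [0,0,0,0,0.065,0.03,255],
    [0,0,0,0,0.065,0.031,255],
  ],
)

```text
time_s: 13.2
position: [476.7, 347.5, 74.0]
orientation: [[0.986, 0.167, 0.0], [0.167, -0.986, -0.0], [-0.0, 0.0, -1.0]]
ft_force: [-0.4, -4.0, 6.9]
grip_width: -0.3
```

Request:
send_rows(
  moves=[
    [0,0,0,0,0,-0.06,255],
    [0,0,0,0,0.02,-0.11,255],
    [0,0,0,0,0.08,-0.125,255],
    [0,0,0,0,0.14,-0.125,255],
    [0,0,0,0,0.2,-0.125,255],
    [0,0,0,0,0.22,-0.1,255],
    [0,0,0,0,0.22,-0.05,255],
    [0,0,0,0,0.22,-0.031,255],
  ],
)

```text
time_s: 14.2
position: [512.4, 130.3, 102.4]
orientation: [[0.986, 0.167, -0.003], [0.167, -0.986, -0.001], [-0.003, 0.0, -1.0]]
ft_force: [-0.0, 0.7, 0.6]
grip_width: 0.0
```

Request:
send_rows(
  moves=[
    [0,0,0,0,-0.03,0,255],
    [0,0,0,0,-0.05,0,255],
    [0,0,0,0,-0.068,0,255],
    [0,0,0,0,-0.08,0.005,255],
    [0,0,0,0,-0.088,0.011,255],
    [0,0,0,0,-0.095,0.017,255],
    [0,0,0,0,-0.1,0.026,255],
    [0,0,0,0,-0.1,0.031,255],
  ],
)

```text
time_s: 15.2
position: [496.6, 229.4, 73.5]
orientation: [[0.986, 0.167, -0.0], [0.167, -0.986, 0.0], [-0.0, -0.0, -1.0]]
ft_force: [-4.3, 1.0, 32.5]
grip_width: -0.1
```

Request:
send_rows(
  moves=[
    [0,0,0,0,0,0.001,255],
    [0,0,0,0,0,0.001,255],
    [0,0,0,0,0,-0.06,255],
    [0,0,0,0,0,-0.12,255],
    [0,0,0,0,-0.03,-0.18,255],
    [0,0,0,0,-0.05,-0.18,255],
    [0,0,0,0,-0.05,-0.18,255],
    [0,0,0,0,-0.05,-0.18,255],
  ],
)

```text
time_s: 16.2
position: [488.3, 277.9, 253.2]
orientation: [[0.986, 0.167, -0.001], [0.167, -0.986, -0.001], [-0.001, 0.001, -1.0]]
ft_force: [-1.1, 0.9, 0.5]
grip_width: 0.1
```

```bash
python3 - <<'E'
from h import *
s=st()
im,cal=snap('wrist','w5')
a=snap('top')[0]; cv2.imwrite('pics/w5b.png',np.hstack([im[:,90:470],cv2.resize(a[180:320,70:230],(480,420))])[:,:800])
E
```

```text
t 16.2 p [488.3 277.9 253.2] R [ 0.986  0.167 -0.001  0.167 -0.986 -0.001 -0.001  0.001 -1.   ] F [-1.1  0.9  0.5] w 0.1
```

View pics/w5b.png

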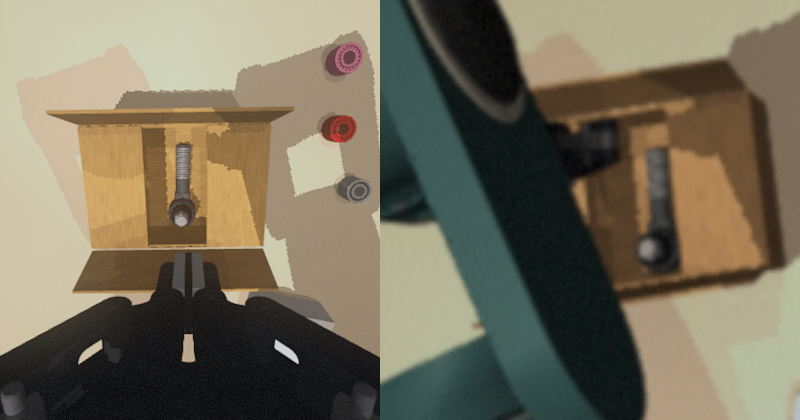

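Request:
send_rows(
  moves=[
    [0,0,0,0.06,-0.01,0,255],
    [0,0,0,0.12,-0.01,0,255],
    [0,0,0,0.122,-0.01,0.05,255],
    [0,0,0,0.122,-0.01,0.1,255],
    [0,0,0,0.122,-0.01,0.145,255],
    [0,0,0,0.11,-0.01,0.145,255],
    [0,0,0,0.095,-0.01,0.145,255],
    [0,0,0,0.08,-0.01,0.147,255],
  ],
)

```text
time_s: 17.3
position: [565.4, 301.8, 109.9]
orientation: [[0.986, 0.167, 0.004], [0.167, -0.986, 0.002], [0.004, -0.001, -1.0]]
ft_force: [0.9, -0.3, 1.6]
grip_width: -0.0
```

Request:
send_rows(
  moves=[
    [0,0,0,-0.01,0,0.001,255],
    [0,0,0,-0.02,0,0.003,255],
    [0,0,0,-0.032,0,0.008,255],
    [0,0,0,-0.04,0,0.014,255],
    [0,0,0,-0.047,0,0.022,255],
    [0,0,0,-0.05,0,0.027,255],
    [0,0,0,-0.05,0,0.029,255],
    [0,0,0,-0.05,0,0.029,255],
  ],
)

```text
time_s: 18.3
position: [516.4, 293.4, 78.0]
orientation: [[0.986, 0.167, -0.0], [0.167, -0.986, -0.0], [-0.0, 0.0, -1.0]]
ft_force: [-0.2, 0.1, -0.2]
grip_width: -0.1
```

Request:
send_rows(
  moves=[
    [0,0,0,0,0,-0.06,255],
    [0,0,0,-0.02,0,-0.12,255],
    [0,0,0,-0.08,0,-0.12,255],
    [0,0,0,-0.14,0,-0.12,255],
    [0,0,0,-0.152,0,-0.07,255],
    [0,0,0,-0.152,0,-0.03,255],
    [0,0,0,-0.13,0,-0.03,255],
    [0,0,0,-0.11,0,-0.028,255],
  ],
)

```text
time_s: 19.3
position: [408.4, 275.1, 106.2]
orientation: [[0.986, 0.167, 0.0], [0.167, -0.986, 0.0], [0.0, -0.0, -1.0]]
ft_force: [-0.8, 1.1, 2.2]
grip_width: 0.2
```

Request:
send_rows(
  moves=[
    [0,0,0,0.01,0,0.001,255],
    [0,0,0,0.02,0,0.003,255],
    [0,0,0,0.032,0,0.008,255],
    [0,0,0,0.04,0,0.014,255],
    [0,0,0,0.047,0,0.02,255],
    [0,0,0,0.05,0,0.025,255],
    [0,0,0,0.05,0,0.028,255],
    [0,0,0,0.05,0,0.029,255],
  ],
)

```text
time_s: 20.3
position: [457.2, 283.3, 77.4]
orientation: [[0.986, 0.167, 0.0], [0.167, -0.986, 0.0], [0.0, -0.0, -1.0]]
ft_force: [-1.7, -1.4, 7.4]
grip_width: -0.1
```

Request:
send_rows(
  moves=[
    [0,0,0,0.0,0,0.001,255],
    [0,0,0,0.0,0,0.001,255],
    [0,0,0,0,0,-0.02,255],
    [0,0,0,0.06,0,-0.02,255],
    [0,0,0,0.06,0,-0.01,255],
    [0,0,0,0.06,0,0.0,255],
    [0,0,0,0.06,0,0.001,255],
    [0,0,0,0.06,0,0.001,255],
  ],
)

```text
time_s: 21.3
position: [516.1, 293.4, 77.4]
orientation: [[0.986, 0.167, 0.002], [0.167, -0.986, 0.001], [0.002, -0.0, -1.0]]
ft_force: [2.0, -1.9, 7.0]
grip_width: -0.2
```

Request:
send_rows(
  moves=[
    [0,0,0,0,0,-0.05,255],
    [0,0,0,-0.01,0.02,-0.1,255],
    [0,0,0,-0.05,0.06,-0.15,255],
    [0,0,0,-0.1,0.12,-0.18,255],
    [0,0,0,-0.1,0.18,-0.18,255],
    [0,0,0,-0.1,0.24,-0.18,255],
    [0,0,0,-0.1,0.3,-0.18,255],
    [0,0,0,-0.1,0.36,-0.18,255],
  ],
)

```text
time_s: 22.3
position: [474.1, -64.1, 256.4]
orientation: [[0.986, 0.167, 0.001], [0.167, -0.986, -0.0], [0.001, 0.0, -1.0]]
ft_force: [1.6, 1.0, -0.3]
grip_width: -0.1
```

```bash
python3 - <<'E'
from h import *
s=st()
a=snap('top')[0]; b=snap('scene')[0]; cv2.imwrite('pics/w6b.png',np.hstack([cv2.resize(b[100:240,290:450],(400,350)),cv2.resize(a[180:320,70:230],(400,350))]))
E
```

```text
t 22.3 p [474.1 -64.1 256.4] R [ 0.986  0.167  0.001  0.167 -0.986 -0.     0.001  0.    -1.   ] F [ 1.6  1.  -0.3] w -0.1
```

View pics/w6b.png

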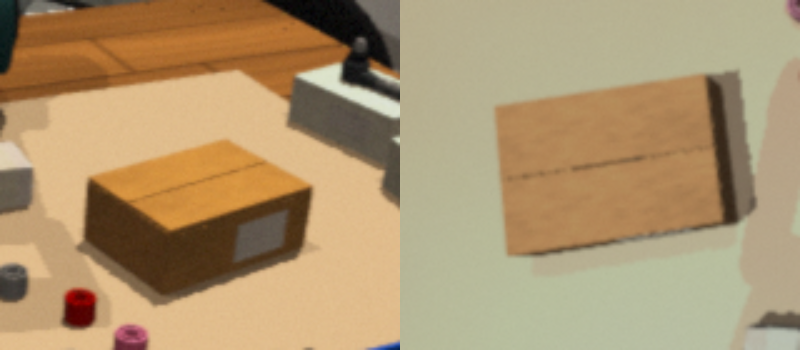

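The carton is closed and flat. Next is the case tab.

Request:
send_rows(
  moves=[
    [0,0,-10,-0.01,0.03,0.0,170],
    [0,0,-20,-0.02,0.06,0.0,170],
    [0,0,-30,-0.03,0.09,0.0,170],
    [0,0,-40,-0.04,0.12,0.0,170],
    [0,0,-50,-0.05,0.15,0.02,170],
    [0,0,-60,-0.06,0.18,0.04,170],
    [0,0,-70,-0.07,0.21,0.06,170],
    [0,0,-79,-0.08,0.231,0.08,170],
  ],
)

```text
time_s: 23.4
position: [434.2, -303.7, 175.4]
orientation: [[0.019, 1.0, 0.0], [1.0, -0.019, 0.0], [0.0, 0.0, -1.0]]
ft_force: [0.7, 0.3, 0.1]
grip_width: 28.9
```

Request:
send_rows(
  moves=[
    [0,0,-5,0,0,0,170],
    [0,0,-10,0,0,0,170],
    [0,0,-10,0,0,0,170],
    [0,0,-10,0,0,0,170],
    [0,0,-10,0,0,0,170],
    [0,0,-10,0,0,0,170],
    [0,0,-10,0,0,0,170],
    [0,0,-10,0,0,0,170],
  ],
)

```text
time_s: 24.4
position: [434.8, -303.7, 176.1]
orientation: [[-0.149, 0.989, 0.0], [0.989, 0.149, 0.0], [0.0, 0.0, -1.0]]
ft_force: [-1.0, 0.6, -0.1]
grip_width: 28.5
```

```bash
python3 - <<'E'
from h import *
s=st()
im,cal=snap('wrist','w7')
for d in ctrl.recognise('wrist','tab_rib'): print(d, world(cal,d['at'],60))
def W(p):
    c,s=np.cos(.148),np.sin(.148); return [483+c*p[0]-s*p[1],-298+s*p[0]+c*p[1],p[2]]
im=im.copy()
for poly in ([(-105,75,58),(100,75,58),(100,-75,58),(-105,-75,58)],[(-45,18,73),(-45,-18,73),(-55,-18,73),(-55,18,73)],[(-80,61,58),(-80,-61,58),(-85,-61,58),(-85,61,58)]):
    cv2.polylines(im,[np.int32([pix(cal,W(p)) for p in poly])],True,(0,0,255),1)
cv2.imwrite('pics/w7b.png',im)
E
```

```text
t 24.4 p [ 434.8 -303.7  176.1] R [-0.149  0.989  0.     0.989  0.149  0.     0.     0.    -1.   ] F [-1.   0.6 -0.1] w 28.5
{'at': [273.2, 207.5], 'conf': 0.6} [ 430.88069609 -303.37144644   60.        ]
```

View pics/w7b.png

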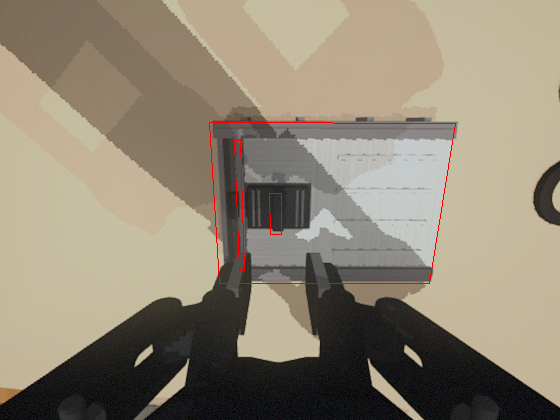

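Request:
send_rows(
  moves=[
    [0,0,0,0.002,0,0.04,170],
    [0,0,0,0.002,0,0.08,170],
    [0,0,0,0.002,0,0.1,170],
    [0,0,0,0.002,0,0.11,170],
    [0,0,0,0.002,0,0.11,255],
    [0,0,0,0.002,0,0.11,255],
    [0,0,0,0.002,0,0.11,255],
    [0,0,0,0.002,0,0.11,255],
  ],
  force=40,
)

```text
time_s: 25.5
position: [434.7, -301.9, 66.7]
orientation: [[-0.15, 0.989, 0.001], [0.989, 0.15, -0.001], [-0.001, 0.001, -1.0]]
ft_force: [0.5, -0.3, 0.1]
grip_width: 8.0
```

Request:
send_rows(
  moves=[
    [0,0,0,0,0,0.001,255],
    [0,0,0,0,0,0.002,255],
    [0,0,0,0,0,0.004,255],
    [0,0,0,0,0,0.006,255],
    [0,0,0,0,0,0.007,255],
    [0,0,0,0,0,0.008,255],
    [0,0,0,0,0,0.008,255],
    [0,0,0,0,0,0.008,255],
  ],
)

```text
time_s: 26.5
position: [435.6, -302.1, 60.0]
orientation: [[-0.15, 0.989, 0.003], [0.989, 0.15, -0.001], [-0.002, 0.003, -1.0]]
ft_force: [-1.1, 4.6, 20.7]
grip_width: 8.5
```

Request:
send_rows(
  moves=[
    [0,0,0,0,0.008,-0.001,255],
    [0,0,0,0,0.02,-0.001,255],
    [0,0,0,0,0.04,-0.001,255],
    [0,0,0,0,0.062,-0.001,255],
    [0,0,0,0,0.085,-0.001,255],
    [0,0,0,0,0.108,-0.001,255],
    [0,0,0,0,0.13,-0.001,255],
    [0,0,0,0,0.148,-0.001,255],
  ],
)

```text
time_s: 27.5
position: [582.3, -279.9, 60.3]
orientation: [[-0.15, 0.989, 0.002], [0.989, 0.15, -0.001], [-0.002, 0.002, -1.0]]
ft_force: [-1.0, -1.6, 13.5]
grip_width: 8.4
```

Request:
send_rows(
  moves=[
    [0,0,0,0,0.002,0,255],
    [0,0,0,0,0.003,0,255],
    [0,0,0,0,0.003,0,170],
    [0,0,0,0,0.003,0,170],
    [0,0,0,0,0.003,0,170],
    [0,0,0,0,0.003,-0.04,170],
    [0,0,0,0,0.003,-0.09,170],
    [0,0,0,0,0.003,-0.14,170],
  ],
)

```text
time_s: 28.5
position: [583.6, -278.8, 200.1]
orientation: [[-0.15, 0.989, -0.001], [0.989, 0.15, 0.001], [0.001, -0.0, -1.0]]
ft_force: [-0.7, 0.1, -0.2]
grip_width: 28.5
```

```bash
python3 - <<'E'
from h import *
s=st()
im,cal=snap('top','t8')
o=[]
for d in ctrl.trace('top','bearing0'):
    m=d['mask']; ys,xs=np.nonzero(m); hsv=cv2.cvtColor(im,cv2.COLOR_BGR2HSV)[ys,xs].mean(0)
    print(round(d['conf'],2),np.round(d['at']),np.round(world(cal,(xs.mean(),ys.mean()),15)[:2],1),m.sum(),np.round(hsv))
cv2.imwrite('pics/t8b.png',cv2.resize(im[130:310,200:460],(780,540),interpolation=cv2.INTER_CUBIC))
E
```

```text
t 28.5 p [ 583.6 -278.8  200.1] R [-0.15   0.989 -0.001  0.989  0.15   0.001  0.001 -0.    -1.   ] F [-0.7  0.1 -0.2] w 28.5
0.71 [260. 175.] [673.5  52.5] 101 [ 19.  28. 110.]
0.64 [300. 167.] [692.9 -54.3] 135 [ 19.  32. 114.]
0.58 [228. 184.] [654.1 124.7] 154 [130.  76. 142.]
0.54 [257. 240.] [509.   61.3] 107 [ 20.  30. 121.]
```

View pics/t8b.png

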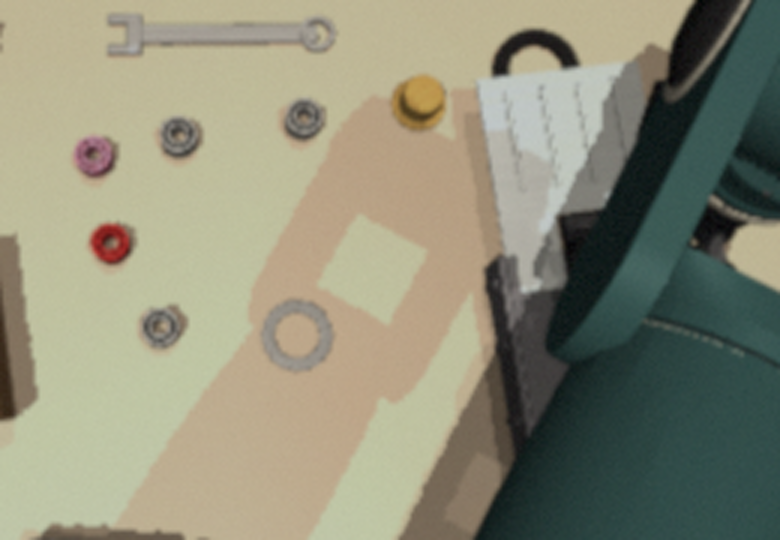

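The cover is fully open. The three bearings have not moved, and neither have the pink and red look-alikes.

Request:
send_rows(
  moves=[
    [0,0,0,0.04,0.028,0,100],
    [0,0,0,0.08,0.056,0,100],
    [0,0,0,0.12,0.084,0,100],
    [0,0,0,0.16,0.11,0.01,100],
    [0,0,0,0.19,0.13,0.03,100],
    [0,0,0,0.206,0.139,0.05,100],
    [0,0,0,0.206,0.139,0.06,100],
    [0,0,0,0.206,0.139,0.06,100],
  ],
)

```text
time_s: 29.6
position: [689.8, -55.5, 138.0]
orientation: [[-0.149, 0.989, -0.002], [0.989, 0.149, -0.0], [0.0, -0.002, -1.0]]
ft_force: [0.2, -0.7, -0.4]
grip_width: 51.8
```

```bash
cat >> h.py <<'E'
def bear(name=None):
    s=st(); im,cal=snap('wrist',name); out=[]
    cam=np.array(cal['T'])[:3,3]
    for d in ctrl.trace('wrist','bearing0'):
        m=d['mask']; ys,xs=np.nonzero(m); hsv=cv2.cvtColor(im,cv2.COLOR_BGR2HSV)[ys,xs].mean(0)
        def f(p): # silhouette centroid of a cylinder
            t=np.arange(0,6.3,.2); q=np.float32([pix(cal,[p[0]+16*np.cos(a),p[1]+16*np.sin(a),z]) for a in t for z in(0,26)])
            M=cv2.moments(cv2.convexHull(q)); return [M['m10']/M['m00']-xs.mean(),M['m01']/M['m00']-ys.mean()]
        from scipy.optimize import fsolve
        p=fsolve(f,world(cal,(xs.mean(),ys.mean()),13)[:2])
        print(round(d['conf'],2),np.round(d['at']),np.round(p,1),m.sum(),'hsv',np.round(hsv)); plan((*p,16),None,s)
E
python3 -c "
from h import *
bear('w9')"
```

```text
t 29.6 p [689.8 -55.5 138. ] R [-0.149  0.989 -0.002  0.989  0.149 -0.     0.    -0.002 -1.   ] F [ 0.2 -0.7 -0.4] w 51.8
0.88 [78. 29.] [514.4  64.1] 2356 hsv [32. 20. 88.]
plan turn z 0.0 shift [0.1444, -0.1555, 0.1223] a0 98.6
0.88 [285. 204.] [695.9 -52.1] 1083 hsv [ 16.  31. 121.]
plan turn z 0.0 shift [0.0024, 0.0067, 0.122] a0 98.6
0.86 [283.  70.] [677.5  54.2] 1243 hsv [ 17.  25. 129.]
plan turn z 0.0 shift [0.1103, 0.0044, 0.1221] a0 98.6
0.58 [177.   3.] [590.5  91.5] 199 hsv [ 44. 214.  71.]
plan turn z 0.0 shift [0.1601, -0.0761, 0.1222] a0 98.6
```

Request:
send_rows(
  moves=[
    [0,0,0,0.002,0.005,0.04,100],
    [0,0,0,0.002,0.005,0.08,100],
    [0,0,0,0.002,0.005,0.11,100],
    [0,0,0,0.002,0.005,0.128,100],
    [0,0,0,0.002,0.005,0.133,100],
    [0,0,0,0.002,0.005,0.133,255],
    [0,0,0,0.002,0.005,0.133,255],
    [0,0,0,0.002,0.005,0.133,255],
  ],
  force=80,
)

```text
time_s: 30.7
position: [695.9, -52.0, 7.8]
orientation: [[-0.15, 0.989, 0.002], [0.989, 0.15, -0.0], [-0.001, 0.002, -1.0]]
ft_force: [-0.6, -0.8, 6.7]
grip_width: 29.1
```

Request:
send_rows(
  moves=[
    [0,0,0,0,0,0,255],
    [0,0,0,0,0,0,255],
    [0,0,0,0,0,-0.04,255],
    [0,0,0,0,0,-0.09,255],
    [0,0,0,0,0,-0.14,255],
    [0,0,0,0,0,-0.16,255],
    [0,0,0,0,0,-0.16,255],
    [0,0,0,0,0,-0.16,255],
  ],
)

```text
time_s: 31.7
position: [694.4, -51.8, 163.7]
orientation: [[-0.15, 0.989, -0.003], [0.989, 0.15, 0.0], [0.001, -0.003, -1.0]]
ft_force: [-0.2, -0.7, -1.4]
grip_width: 29.2
```

```bash
cat >> h.py <<'E'
def C(x,y,z):
    c,s=np.cos(.15),np.sin(.15); return (484.5+c*x-s*y,-296+s*x+c*y,z)
E
python3 -c "
from h import *
s=st()
for y in(-42,0,42): plan(C(-10,y,160),98.6,s)"
```

```text
t 31.7 p [694.4 -51.8 163.7] R [-0.15   0.989 -0.003  0.989  0.15   0.     0.001 -0.003 -1.   ] F [-0.2 -0.7 -1.4] w 29.2
plan turn z 0.0 shift [-0.252, -0.2541, 0.0042] a0 98.6
plan turn z 0.0 shift [-0.21, -0.2541, 0.0043] a0 98.6
plan turn z 0.0 shift [-0.168, -0.2541, 0.0043] a0 98.6
```

Request:
send_rows(
  moves=[
    [0,0,0,-0.042,-0.042,0,255],
    [0,0,0,-0.084,-0.084,0,255],
    [0,0,0,-0.126,-0.127,0,255],
    [0,0,0,-0.168,-0.17,0,255],
    [0,0,0,-0.21,-0.212,0,255],
    [0,0,0,-0.252,-0.254,0,255],
    [0,0,0,-0.252,-0.254,0.03,255],
    [0,0,0,-0.252,-0.254,0.07,255],
  ],
)

```text
time_s: 32.7
position: [480.8, -339.6, 94.1]
orientation: [[-0.148, 0.989, -0.001], [0.989, 0.148, 0.0], [0.001, -0.0, -1.0]]
ft_force: [0.9, -1.2, -1.9]
grip_width: 29.3
```

```bash
python3 -c "
from h import *
s=st(); plan(C(-10,-42,14),98.6,s)
im,cal=snap('wrist'); im=im.copy()
for poly in ([(-80,69,58),(70,69,58),(70,-69,58),(-80,-69,58)],[(-80,69,5),(70,69,5),(70,-69,5),(-80,-69,5)]):
    cv2.polylines(im,[np.int32([pix(cal,C(*p)) for p in poly])],True,(0,0,255),1)
cv2.imwrite('pics/w10.png',im)"
```

```text
t 32.7 p [ 480.8 -339.6   94.1] R [-0.148  0.989 -0.001  0.989  0.148  0.     0.001 -0.    -1.   ] F [ 0.9 -1.2 -1.9] w 29.3
plan turn z -0.1 shift [0.0005, 0.0003, 0.0801] a0 98.5
```

View pics/w10.png

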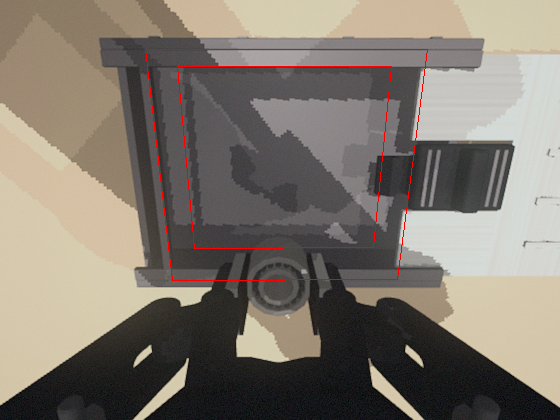

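The case is empty, and the overlay agrees to about 4 mm. I'm shifting the drop spot to (-35,-36) to keep clear of the lip.

Request:
send_rows(
  moves=[
    [0,0,0,0.006,-0.025,0,255],
    [0,0,0,0.006,-0.025,0.03,255],
    [0,0,0,0.006,-0.025,0.06,255],
    [0,0,0,0.006,-0.025,0.075,255],
    [0,0,0,0.006,-0.025,0.08,255],
    [0,0,0,0.006,-0.025,0.08,120],
    [0,0,0,0.006,-0.025,0.08,120],
    [0,0,0,0.006,-0.025,0.08,120],
  ],
)

```text
time_s: 33.75
position: [456.3, -337.1, 16.9]
orientation: [[-0.15, 0.989, 0.001], [0.989, 0.15, -0.001], [-0.001, 0.001, -1.0]]
ft_force: [-0.1, -0.7, -0.1]
grip_width: 45.4
```

Request:
send_rows(
  moves=[
    [0,0,0,0,0,0,120],
    [0,0,0,0,0,-0.05,120],
    [0,0,0,0,0,-0.1,120],
    [0,0,0,0,0,-0.15,100],
    [0,0,0,0.04,0.04,-0.15,100],
    [0,0,0,0.08,0.08,-0.15,100],
    [0,0,0,0.12,0.12,-0.15,100],
    [0,0,0,0.16,0.14,-0.15,100],
  ],
)

```text
time_s: 34.75
position: [571.6, -155.9, 166.1]
orientation: [[-0.15, 0.989, 0.0], [0.989, 0.15, 0.0], [0.0, 0.0, -1.0]]
ft_force: [0.8, -0.8, -0.5]
grip_width: 52.0
```

```bash
python3 -c "
from h import *
s=st(); plan((676,54,135),98.6,s)
im,cal=snap('wrist','w11')"
```

```text
t 34.75 p [ 571.6 -155.9  166.1] R [-0.15   0.989  0.     0.989  0.15   0.     0.     0.    -1.   ] F [ 0.8 -0.8 -0.5] w 52.0
plan turn z 0.0 shift [0.1919, 0.1347, 0.0312] a0 98.6
```

Request:
send_rows(
  moves=[
    [0,0,0,0.04,0.028,0,100],
    [0,0,0,0.08,0.056,0,100],
    [0,0,0,0.12,0.084,0.01,100],
    [0,0,0,0.155,0.11,0.02,100],
    [0,0,0,0.18,0.127,0.03,100],
    [0,0,0,0.192,0.135,0.03,100],
    [0,0,0,0.192,0.135,0.03,100],
    [0,0,0,0.192,0.135,0.03,100],
  ],
)

```text
time_s: 35.8
position: [675.1, 51.3, 136.8]
orientation: [[-0.149, 0.989, 0.001], [0.989, 0.149, -0.0], [-0.0, 0.001, -1.0]]
ft_force: [0.1, 0.3, -1.3]
grip_width: 52.1
```

```bash
python3 -c "
from h import *
bear('w12')"
```

```text
t 35.8 p [675.1  51.3 136.8] R [-0.149  0.989  0.001  0.989  0.149 -0.    -0.     0.001 -1.   ] F [ 0.1  0.3 -1.3] w 52.1
0.91 [280. 209.] [677.6  54.5] 1081 hsv [ 16.  30. 127.]
plan turn z 0.0 shift [0.0028, 0.0028, 0.1208] a0 98.6
0.79 [266. 116.] [658.3 125.8] 1034 hsv [152.  70. 170.]
plan turn z 0.0 shift [0.0762, -0.0056, 0.1207] a0 98.6
0.74 [100. 167.] [514.4  64.4] 1594 hsv [ 16.  33. 107.]
plan turn z 0.0 shift [0.0369, -0.1571, 0.1206] a0 98.6
0.66 [179. 128.] [584.  107.8] 1435 hsv [  5. 166. 134.]
plan turn z 0.0 shift [0.0695, -0.0818, 0.1207] a0 98.6
```

Request:
send_rows(
  moves=[
    [0,0,0,0.003,0.003,0.04,100],
    [0,0,0,0.003,0.003,0.08,100],
    [0,0,0,0.003,0.003,0.11,100],
    [0,0,0,0.003,0.003,0.124,100],
    [0,0,0,0.003,0.003,0.13,100],
    [0,0,0,0.003,0.003,0.13,255],
    [0,0,0,0.003,0.003,0.13,255],
    [0,0,0,0.003,0.003,0.13,255],
  ],
)

```text
time_s: 36.9
position: [678.5, 55.7, 7.6]
orientation: [[-0.15, 0.989, 0.002], [0.989, 0.15, -0.0], [-0.0, 0.002, -1.0]]
ft_force: [-0.7, -1.0, 7.6]
grip_width: 29.3
```

Request:
send_rows(
  moves=[
    [0,0,0,0,0,0,255],
    [0,0,0,0,0,0,255],
    [0,0,0,0,0,-0.04,255],
    [0,0,0,0,0,-0.09,255],
    [0,0,0,0,0,-0.14,255],
    [0,0,0,0,0,-0.16,255],
    [0,0,0,0,0,-0.16,255],
    [0,0,0,0,0,-0.16,255],
  ],
)

```text
time_s: 37.9
position: [677.2, 55.7, 163.8]
orientation: [[-0.15, 0.989, -0.003], [0.989, 0.15, -0.0], [0.0, -0.003, -1.0]]
ft_force: [0.5, 0.2, -1.3]
grip_width: 29.5
```

```bash
python3 -c "
from h import *
s=st(); plan(C(-35,36,165),98.6,s)"
```

```text
t 37.9 p [677.2  55.7 163.8] R [-0.15   0.989 -0.003  0.989  0.15  -0.     0.    -0.003 -1.   ] F [ 0.5  0.2 -1.3] w 29.5
plan turn z 0.0 shift [-0.2829, -0.2781, -0.0006] a0 98.6
```

Request:
send_rows(
  moves=[
    [0,0,0,-0.04,-0.04,0,255],
    [0,0,0,-0.082,-0.081,0,255],
    [0,0,0,-0.124,-0.122,0,255],
    [0,0,0,-0.166,-0.163,0,255],
    [0,0,0,-0.208,-0.204,0,255],
    [0,0,0,-0.25,-0.245,0,255],
    [0,0,0,-0.283,-0.278,0,255],
    [0,0,0,-0.283,-0.278,0.05,255],
  ],
)

```text
time_s: 38.9
position: [444.5, -268.5, 116.9]
orientation: [[-0.146, 0.989, 0.003], [0.989, 0.146, -0.003], [-0.003, 0.003, -1.0]]
ft_force: [1.2, 0.2, -1.2]
grip_width: 29.2
```

```bash
python3 -c "
from h import *
s=st(); plan(C(-35,36,15),98.6,s)"
```

```text
t 38.9 p [ 444.5 -268.5  116.9] R [-0.146  0.989  0.003  0.989  0.146 -0.003 -0.003  0.003 -1.   ] F [ 1.2  0.2 -1.2] w 29.2
plan turn z -0.2 shift [0.0031, 0.0001, 0.1019] a0 98.4
```

Request:
send_rows(
  moves=[
    [0,0,0,0.002,0,0.03,255],
    [0,0,0,0.002,0,0.06,255],
    [0,0,0,0.002,0,0.085,255],
    [0,0,0,0.002,0,0.096,255],
    [0,0,0,0.002,0,0.102,255],
    [0,0,0,0.002,0,0.102,120],
    [0,0,0,0.002,0,0.102,120],
    [0,0,0,0.002,0,0.102,120],
  ],
)

```text
time_s: 39.9
position: [445.2, -263.9, 14.8]
orientation: [[-0.15, 0.989, 0.001], [0.989, 0.15, -0.001], [-0.001, 0.001, -1.0]]
ft_force: [-0.2, 0.3, -0.7]
grip_width: 45.3
```

Request:
send_rows(
  moves=[
    [0,0,0,0,0,0,120],
    [0,0,0,0,0,-0.05,120],
    [0,0,0,0,0,-0.1,120],
    [0,0,0,0,0,-0.14,100],
    [0,0,0,0.05,0.02,-0.15,100],
    [0,0,0,0.11,0.04,-0.15,100],
    [0,0,0,0.17,0.05,-0.15,100],
    [0,0,0,0.23,0.06,-0.15,100],
  ],
)

```text
time_s: 40.9
position: [469.6, -25.5, 164.4]
orientation: [[-0.149, 0.989, 0.001], [0.989, 0.149, -0.0], [-0.0, 0.001, -1.0]]
ft_force: [2.2, -0.4, 0.4]
grip_width: 52.2
```

```bash
python3 -c "
from h import *
bear('w13')"
```

```text
t 40.9 p [469.6 -25.5 164.4] R [-0.149  0.989  0.001  0.989  0.149 -0.    -0.     0.001 -1.   ] F [ 2.2 -0.4  0.4] w 52.2
0.96 [515.  65.] [658.9 125.5] 1817 hsv [164.  93. 134.]
plan turn z 0.0 shift [0.1211, 0.2096, 0.1485] a0 98.6
0.91 [427.  74.] [583.8 107.8] 1544 hsv [  5. 173. 137.]
plan turn z 0.0 shift [0.1148, 0.1327, 0.1485] a0 98.6
0.86 [343. 110.] [514.2  64.2] 1013 hsv [ 15.  32. 118.]
plan turn z 0.0 shift [0.082, 0.0573, 0.1484] a0 98.6
```

Request:
send_rows(
  moves=[
    [0,0,0,0.04,0.03,0,100],
    [0,0,0,0.082,0.057,0,100],
    [0,0,0,0.082,0.057,0.03,100],
    [0,0,0,0.082,0.057,0.03,100],
    [0,0,0,0.082,0.057,0.03,100],
    [0,0,0,0.082,0.057,0.03,100],
    [0,0,0,0.082,0.057,0.03,100],
    [0,0,0,0.082,0.057,0.03,100],
  ],
)

```text
time_s: 42.0
position: [514.0, 62.1, 134.5]
orientation: [[-0.149, 0.989, 0.001], [0.989, 0.149, 0.0], [-0.0, 0.001, -1.0]]
ft_force: [0.1, -0.9, 0.2]
grip_width: 51.8
```

```bash
python3 -c "
from h import *
bear('w14')"
```

```text
t 42.0 p [514.   62.1 134.5] R [-0.149  0.989  0.001  0.989  0.149  0.    -0.     0.001 -1.   ] F [ 0.1 -0.9  0.2] w 51.8
0.87 [276. 207.] [513.9  64.1] 1056 hsv [ 16.  29. 123.]
plan turn z 0.0 shift [0.002, 0.0001, 0.1185] a0 98.6
0.7 [453. 160.] [658.1 125.5] 1728 hsv [142.  82. 147.]
plan turn z 0.0 shift [0.0411, 0.1519, 0.1186] a0 98.6
0.67 [367. 171.] [583.3 108. ] 1307 hsv [  5. 166. 145.]
plan turn z 0.0 shift [0.035, 0.0753, 0.1185] a0 98.6
```

Request:
send_rows(
  moves=[
    [0,0,0,0.001,0,0.04,100],
    [0,0,0,0.001,0,0.08,100],
    [0,0,0,0.001,0,0.108,100],
    [0,0,0,0.001,0,0.122,100],
    [0,0,0,0.001,0,0.127,100],
    [0,0,0,0.001,0,0.127,255],
    [0,0,0,0.001,0,0.127,255],
    [0,0,0,0.001,0,0.127,255],
  ],
)

```text
time_s: 43.1
position: [514.5, 63.3, 8.3]
orientation: [[-0.15, 0.989, 0.002], [0.989, 0.15, 0.0], [-0.0, 0.002, -1.0]]
ft_force: [-0.8, 0.0, 6.9]
grip_width: 29.0
```

Request:
send_rows(
  moves=[
    [0,0,0,0,0,0,255],
    [0,0,0,0,0,0,255],
    [0,0,0,0,0,-0.04,255],
    [0,0,0,0,0,-0.09,255],
    [0,0,0,0,0,-0.14,255],
    [0,0,0,0,0,-0.16,255],
    [0,0,0,0,0,-0.16,255],
    [0,0,0,0,0,-0.16,255],
  ],
)

```text
time_s: 44.1
position: [513.2, 63.2, 165.2]
orientation: [[-0.15, 0.989, -0.002], [0.989, 0.15, -0.0], [0.0, -0.002, -1.0]]
ft_force: [0.4, 0.1, -1.4]
grip_width: 29.1
```

```bash
python3 -c "
from h import *
s=st(); plan(C(12,0,165),98.6,s)"
```

```text
t 44.1 p [513.2  63.2 165.2] R [-0.15   0.989 -0.002  0.989  0.15  -0.     0.    -0.002 -1.   ] F [ 0.4  0.1 -1.4] w 29.1
plan turn z 0.0 shift [-0.3509, -0.0701, 0.0003] a0 98.6
```

Request:
send_rows(
  moves=[
    [0,0,0,-0.05,-0.01,0,255],
    [0,0,0,-0.1,-0.02,0,255],
    [0,0,0,-0.15,-0.03,0,255],
    [0,0,0,-0.2,-0.04,0,255],
    [0,0,0,-0.25,-0.05,0,255],
    [0,0,0,-0.3,-0.06,0,255],
    [0,0,0,-0.351,-0.07,0,255],
    [0,0,0,-0.351,-0.07,0.03,255],
  ],
)

```text
time_s: 45.1
position: [496.8, -297.3, 136.3]
orientation: [[-0.146, 0.989, 0.0], [0.989, 0.146, -0.001], [-0.001, 0.0, -1.0]]
ft_force: [-0.1, -0.1, -2.2]
grip_width: 29.3
```

```bash
python3 -c "
from h import *
s=st(); plan(C(12,0,15),98.6,s)
im,cal=snap('wrist','w15')"
```

```text
t 45.1 p [ 496.8 -297.3  136.3] R [-0.146  0.989  0.     0.989  0.146 -0.001 -0.001  0.    -1.   ] F [-0.1 -0.1 -2.2] w 29.3
plan turn z -0.2 shift [0.0032, 0.0001, 0.1213] a0 98.4
```

View pics/w15.png

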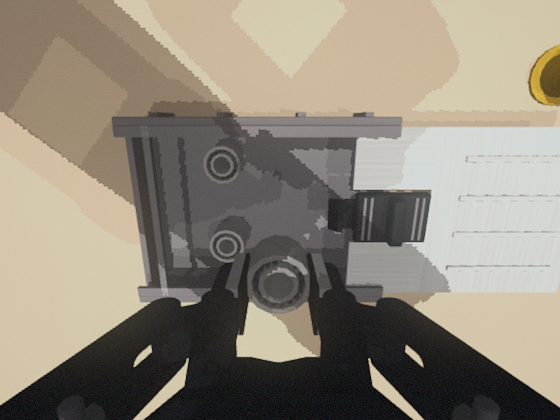

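Two bearings stand in the case at (222,163) and (227,245), and the third is in the grip. I'll drop it at about x=4, which is clear of the tongue.

Request:
send_rows(
  moves=[
    [0,0,0,0.002,-0.008,0.03,255],
    [0,0,0,0.002,-0.008,0.07,255],
    [0,0,0,0.002,-0.008,0.1,255],
    [0,0,0,0.002,-0.008,0.114,255],
    [0,0,0,0.002,-0.008,0.121,255],
    [0,0,0,0.002,-0.008,0.121,130],
    [0,0,0,0.002,-0.008,0.121,130],
    [0,0,0,0.002,-0.008,0.121,130],
  ],
)

```text
time_s: 46.15
position: [489.3, -293.7, 17.0]
orientation: [[-0.15, 0.989, 0.001], [0.989, 0.15, -0.001], [-0.001, 0.001, -1.0]]
ft_force: [-0.1, 0.3, 0.6]
grip_width: 42.0
```

Request:
send_rows(
  moves=[
    [0,0,0,0,0,0,130],
    [0,0,0,0,0,-0.04,130],
    [0,0,0,0,0,-0.08,130],
    [0,0,0,0,0,-0.12,150],
    [0,0,0,0,0.03,-0.15,170],
    [0,0,0,0,0.06,-0.15,170],
    [0,0,0,0,0.09,-0.15,170],
    [0,0,0,0,0.09,-0.15,170],
  ],
)

```text
time_s: 47.15
position: [579.0, -279.5, 165.8]
orientation: [[-0.151, 0.989, -0.0], [0.989, 0.151, 0.0], [0.0, -0.0, -1.0]]
ft_force: [-0.8, -0.2, -0.1]
grip_width: 28.6
```

```bash
python3 -c "
from h import *
s=st(); plan((583.0,-280,66.5),98.6,s)
im,cal=snap('wrist','w16')
for d in ctrl.trace('wrist','bearing0'):
    ys,xs=np.nonzero(d['mask']); w=world(cal,(xs.mean(),ys.mean()),18); c,q=np.cos(.15),np.sin(.15); e=w-[484.5,-296,0]; print(round(d['conf'],2),np.round(d['at']),np.round([c*e[0]+q*e[1],-q*e[0]+c*e[1]]),d['mask'].sum())
for d in ctrl.recognise('wrist','tab_rib'): print(d,world(cal,d['at'],60))
for d in ctrl.trace('wrist','tab_rib')[:1]: ys,xs=np.nonzero(d['mask']); print(xs.min(),xs.max(),ys.min(),ys.max(),world(cal,(xs.mean(),ys.mean()),62))
"
```

```text
t 47.15 p [ 579.  -279.5  165.8] R [-0.151  0.989 -0.     0.989  0.151  0.     0.    -0.    -1.   ] F [-0.8 -0.2 -0.1] w 28.6
plan turn z 0.1 shift [-0.0011, 0.0039, 0.0992] a0 98.7
0.56 [185. 199.] [5. 3.] 1045
0.38 [467. 195.] [283.   4.] 1163
{'at': [273.0, 213.4], 'conf': 0.76} [ 575.3606425  -281.50745952   60.        ]
230 315 191 238 [ 577.484877   -280.02154897   62.        ]
```

View pics/w16.png

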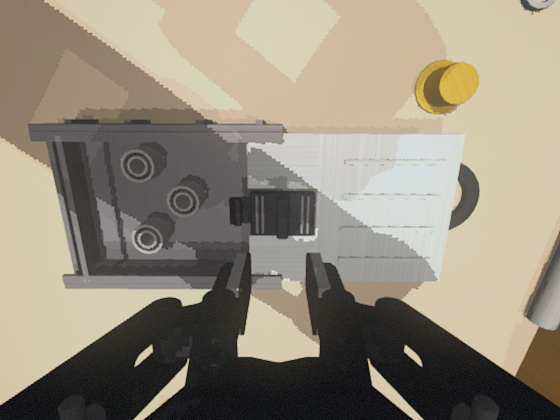

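All three bearings stand in the case. Now I'll shut the cover.

Request:
send_rows(
  moves=[
    [0,0,0,0,0.004,0.04,170],
    [0,0,0,0,0.004,0.075,170],
    [0,0,0,0,0.004,0.092,170],
    [0,0,0,0,0.004,0.099,170],
    [0,0,0,0,0.004,0.099,255],
    [0,0,0,0,0.004,0.099,255],
    [0,0,0,0,0.004,0.099,255],
    [0,0,0,0,0.004,0.099,255],
  ],
  force=60,
)

```text
time_s: 48.35
position: [582.1, -279.6, 67.8]
orientation: [[-0.15, 0.989, 0.001], [0.989, 0.15, -0.001], [-0.001, 0.001, -1.0]]
ft_force: [0.6, -0.6, 2.5]
grip_width: 7.1
```

Request:
send_rows(
  moves=[
    [0,0,0,0,0,0.001,255],
    [0,0,0,0,0,0.002,255],
    [0,0,0,0,0,0.004,255],
    [0,0,0,0,0,0.006,255],
    [0,0,0,0,0,0.007,255],
    [0,0,0,0,0,0.0075,255],
    [0,0,0,0,0,0.0075,255],
    [0,0,0,0,0,0.0075,255],
  ],
)

```text
time_s: 49.35
position: [582.3, -279.8, 61.6]
orientation: [[-0.15, 0.989, 0.001], [0.989, 0.15, -0.001], [-0.001, 0.001, -1.0]]
ft_force: [-6.1, 1.5, 21.3]
grip_width: 7.4
```

Request:
send_rows(
  moves=[
    [0,0,0,0,-0.01,0,255],
    [0,0,0,0,-0.03,0,255],
    [0,0,0,0,-0.05,0,255],
    [0,0,0,0,-0.07,0,255],
    [0,0,0,0,-0.09,0,255],
    [0,0,0,0,-0.105,0,255],
    [0,0,0,0,-0.12,0,255],
    [0,0,0,0,-0.126,0,255],
  ],
)

```text
time_s: 50.35
position: [457.8, -298.4, 61.5]
orientation: [[-0.149, 0.989, 0.003], [0.989, 0.149, -0.001], [-0.001, 0.003, -1.0]]
ft_force: [0.6, 6.0, 19.2]
grip_width: 7.1
```

Request:
send_rows(
  moves=[
    [0,0,0,0,-0.005,0,255],
    [0,0,0,0,-0.01,0,255],
    [0,0,0,0,-0.015,0,255],
    [0,0,0,0,-0.019,0,255],
    [0,0,0,0,-0.022,0,255],
    [0,0,0,0,-0.024,0,255],
    [0,0,0,0,-0.025,0,255],
    [0,0,0,0,-0.025,0,255],
  ],
)

```text
time_s: 51.35
position: [433.6, -302.0, 61.4]
orientation: [[-0.15, 0.989, 0.003], [0.989, 0.15, -0.0], [-0.001, 0.003, -1.0]]
ft_force: [-0.7, 6.2, 20.2]
grip_width: 7.3
```

Request:
send_rows(
  moves=[
    [0,0,0,0,-0.001,0,255],
    [0,0,0,0,-0.002,0,255],
    [0,0,0,0,-0.003,0,255],
    [0,0,0,0,-0.003,0,255],
    [0,0,0,0,-0.003,0,255],
    [0,0,0,0,-0.003,0,255],
    [0,0,0,0,-0.003,0,255],
    [0,0,0,0,-0.003,0,255],
  ],
)

```text
time_s: 52.35
position: [432.7, -302.1, 61.4]
orientation: [[-0.15, 0.989, 0.008], [0.989, 0.15, -0.0], [-0.001, 0.008, -1.0]]
ft_force: [21.3, 7.5, 9.3]
grip_width: 7.5
```

Request:
send_rows(
  moves=[
    [0,0,0,0,0.001,0,255],
    [0,0,0,0,0.001,0,170],
    [0,0,0,0,0.001,0,170],
    [0,0,0,0,0.001,0,170],
    [0,0,0,0,0.001,-0.03,170],
    [0,0,0,0,0.001,-0.08,170],
    [0,0,0,0,0.001,-0.14,170],
    [0,0,0,0,0.001,-0.2,170],
  ],
)

```text
time_s: 53.35
position: [430.0, -302.1, 261.0]
orientation: [[-0.149, 0.989, -0.001], [0.989, 0.149, 0.0], [0.001, -0.001, -1.0]]
ft_force: [0.2, -0.9, 0.4]
grip_width: 28.3
```

```bash
python3 -c "
from h import *
s=st()
im,cal=snap('wrist','w17')
b=snap('scene','s17')[0]
a=snap('top','t17')[0]
cv2.imwrite('pics/f.png',np.vstack([np.hstack([cv2.resize(im[120:320,160:460],(450,300)),cv2.resize(b[170:290,90:210],(300,300),interpolation=cv2.INTER_CUBIC)]),np.hstack([cv2.resize(a[110:310,80:400],(450,281)),np.zeros((281,300,3),np.uint8)])]))
"
```

```text
t 53.35 p [ 430.  -302.1  261. ] R [-0.149  0.989 -0.001  0.989  0.149  0.     0.001 -0.001 -1.   ] F [ 0.2 -0.9  0.4] w 28.3
```

View pics/f.png

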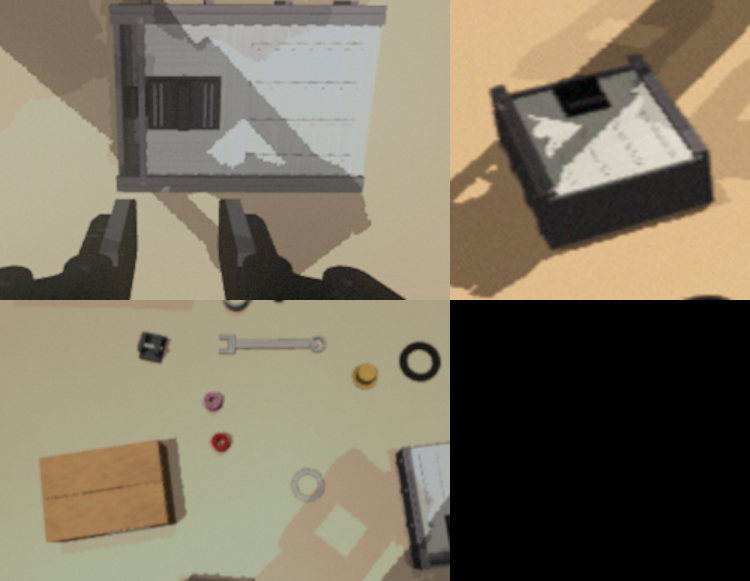

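The top view shows everything in place. The wrist view shows the hook behind the keeper at (131,100). I'll check that the tab is up with a light touch on top of the rib (z 73 if up, 67 if down).

Request:
send_rows(
  moves=[
    [0,0,0,0,0.003,0.04,255],
    [0,0,0,0,0.003,0.09,255],
    [0,0,0,0,0.003,0.14,255],
    [0,0,0,0,0.003,0.17,255],
    [0,0,0,0,0.003,0.182,255],
    [0,0,0,0,0.003,0.187,255],
    [0,0,0,0,0.003,0.19,255],
    [0,0,0,0,0.003,0.19,255],
  ],
)

```text
time_s: 54.5
position: [433.9, -302.0, 70.5]
orientation: [[-0.15, 0.989, 0.001], [0.989, 0.15, -0.001], [-0.001, 0.001, -1.0]]
ft_force: [-1.5, 1.6, 3.4]
grip_width: 0.2
```

Request:
send_rows(
  moves=[
    [0,0,0,0,0,0,255],
    [0,0,0,0,0,-0.04,255],
    [0,0,0,0,0,-0.1,255],
    [0,0,0,0,0,-0.15,255],
    [0,0,0,0,0,-0.2,255],
    [0,0,0,0.05,0.0,-0.2,255],
    [0,0,0,0.1,0.0,-0.2,255],
    [0,0,0,0.15,0.0,-0.2,255],
  ],
)

```text
time_s: 55.5
position: [410.6, -152.3, 269.9]
orientation: [[-0.149, 0.989, 0.001], [0.989, 0.149, -0.0], [-0.001, 0.001, -1.0]]
ft_force: [-0.0, -0.2, -0.5]
grip_width: 0.0
```

```bash
python3 -c "
from h import *
s=st()
im,cal=snap('top','t18')
d=ctrl.recognise('top','tab_rib')[0]; print(d,world(cal,d['at'],60))
for i,n in enumerate(('top0','t18')): pass
a=cv2.imread('pics/top0.png'); cv2.imwrite('pics/f2.png',np.hstack([cv2.resize(x[205:305,355:450],(380,400),interpolation=cv2.INTER_CUBIC) for x in(a,im)]))
"
```

```text
t 55.5 p [ 410.6 -152.3  269.9] R [-0.149  0.989  0.001  0.989  0.149 -0.    -0.001  0.001 -1.   ] F [-0.  -0.2 -0.5] w 0.0Traceback (most recent call last):
  File "<string>", line 5, in <module>
    d=ctrl.recognise('top','tab_rib')[0]; print(d,world(cal,d['at'],60))
      ~~~~~~~~~~~~~~~~~~~~~~~~~~~~~~~^^^
IndexError: list index out of range
```

The touch gave 3.4 N at z = 70.5. That matches a sprung-up tab (about 3.7 N expected), so I'm handing in.

```bash
python3 -c "
from h import *
print(ctrl.finish_job()); st()"
```

```text
the job is handed in; nothing more can be done
None
the job is handed in; nothing more can be done
```

I handed the job in at about 55 s of the 210 s allowed; it reported no verdict.

**Done:**
- **Carton:** the one tie-rod end lies inside. I folded both short flaps down first while both long flaps stood, then folded the long flaps flat on top.
- **Case:** I held the tab down to slide the cover open, stood all three steel bearings inside, and slid the cover home with the tab held down again. I left the red and pink look-alikes alone.

**Last checks:**
- **Carton:** pictures after closing show it flat. I saw the rod lying inside before the flaps closed over it.
- **Bearings:** a picture just before shutting showed all three standing in the case.
- **Cover:** it reached its end stop, pushing back with about 21 N. A picture after release shows it shut.
- **Tab:** it is up. A light touch on the rib gave 3.4 N at z 70.5 mm, about what a raised tab should give.
- **Other parts:** washer, bush, spanner, seal and yoke looked unmoved in the last top view.

**Failed check:** the final top-camera comparison of the tab did not complete, because the network found no rib in that picture. The tab-up result therefore rests on the touch and the earlier wrist picture.

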